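# Lamp check at the tea stall

## Task

Before the stall opens, check the display lamps: on the wooden lamp console, pull the broad round knob straight up and out to its on detent, keep it out for about a second, then push it fully back in to switch the lamps off again and let go. Leave the slim knob and the square knob just as they are.

Things in the scene. Friction and masses are not known exactly. Their poses are not given: they have to be found in the camera images.
- broad_knob (a joint): Travel of the broad round knob in m: 0 = fully in (off, as at the start), 0.024 = fully out (on detent, a firm stop). It slides straight up when pulled. An over-centre spring carries it to the nearer end, past or short of 0.012, so it stays in or out by itself; moving it takes about 5 N. The collar under each knob is 34 mm wide, 3 mm tall, then 20 mm wide up to 13 mm above the panel.
- broad_knob_head (a point): Centre of the head of the knob to work: a black disc 40 mm across, 20 mm tall, on a thin stem; when in, it is 26 mm above the metal panel of the console, 86 mm above the counter. z up, x and y along the console's short and long sides. Console: fixed oak box 150 x 310 x 60 mm, three knobs in a row along y, 90 mm apart, order varies; an amber lens 3 mm tall lies 52 mm from each knob towards +x.
- slim_knob_head (a point): Centre of the head of the slim knob, to be left alone: a black upright cylinder 20 mm across and 20 mm tall on the same console, fully in at the start (this point 26 mm above the panel). Same kind of mechanism as the broad knob.
- square_knob_head (a point): Centre of the head of the square knob, to be left alone: a black block 26 x 26 mm and 20 mm tall on the same console, fully out at the start (this point 50 mm above the panel). Same kind of mechanism as the broad knob.

How it is judged:
On the way:
1. the broad knob is pulled out to its on detent (at least 19 of its 24 mm) and stays there for 0.4 s (value of joint broad_knob above 0.019 m), for 0.4 s.
At the end, for the whole second after the job is handed in: After having been out on its detent, the broad round knob is pushed in to within 4 mm of fully in and at rest; the slim knob is still in and the square knob still out, each within 8 mm of its start (value of joint broad_knob below 0.004 m and velocity of joint broad_knob below 0.01 m/s and not (distance of slim_knob_head from where it was at the start of the episode above 0.008 m) and not (distance of square_knob_head from where it was at the start of the episode above 0.008 m)); the robot touches nothing.
It fails at once if the slim knob is moved more than 8 mm (distance of slim_knob_head from where it was at the start of the episode above 0.008 m).
It fails at once if the square knob is moved more than 8 mm (distance of square_knob_head from where it was at the start of the episode above 0.008 m).
It also fails if it takes over 32 s, if anything falls off the work surface, if the arm or the gripper's body presses on something with over 40 N, if the wrist force passes 120 N, or if a joint passes its speed limit or range.

## Robot

A 6-joint arm with a two-finger parallel gripper is mounted at the origin on the work surface. World frame = base frame: x ahead of the robot, y to its left, z up, the work surface at z = 0. Lengths are in m, angles in rad, forces in N, time in s.
With the tool pointing down it reaches from about 0.3 to 0.875 m from the base axis. Payload 6.4 kg.
Tool frame: the origin (TCP) lies between the finger pads; the fingertips stand tip_extent ahead of it and the grasp point (between the pads) lies 5 mm behind it (tip_extent is the distance from the TCP to the fingertips, in m); z points along the fingers, y is the direction in which the jaws open and shut (so a half turn about z gives the same grasp; the last joint's range is limited). The gripper opens to 85 mm and grips with 20 to 120 N. Pads are 22 mm wide; open, the fingers measure 114 mm over their backs; the gripper's body (76 mm by 85 mm) begins 54 mm behind the grasp point. The pads swing forward as they close: fully open they stand 13 mm farther back than shut.
Start: joints at [1.005, 0.181, 1.607, -0, 1.354, -0.206], TCP at [0.202, 0.538, 0.245] pointing down, gripper open.
Joint ranges: [-2.99, 2.99], [-0.89, 2.07], [0.3, 2.58], [-1.14, 4.28], [0, 2.63], [-3.12, 3.12]. Speed limits (rad/s): [2.57, 2.57, 3.01, 3.14, 3.14, 3.14].

## Interface

Orientations are given as a unit quaternion [w, x, y, z].
In Python, from bench import * gives the robot as it stands.
- The arm moves only by the shell command python3 -m jog 'ROWS'. ROWS is JSON, a list of rows, each a list of 3 entries, a list of its own where there are three numbers: the shift along the tool's x, y, z in mm, then the turn, a rotation vector about the tool's x, y, z in rad, then the opening, from 0 (shut) to 1 (fully open). A call has 1 to 20 rows; each row is the pose to reach, as a shift and turn from the pose measured when the call began, along the tool's axes at that moment; what a row does not reach only later rows make up. A row lasts 1/12 s, in which the tool goes at most 41.7 mm and 7.16 degrees, less where a joint would pass 70% of its speed; a pose out of reach is approached as far as the arm can. A call with a gripper value outside its range is refused whole. The fingers move at their own pace and stop on an object; the grip force is fixed at half the most. Time passes only in rows, so rows that repeat a pose let the fingers close. It gives the time, the measured TCP pose, the force and the opening at its end, in the units of the state.
- get_obs(): the state, without advancing time (a new reading comes with each control period).
- camera(name): name is "scene" or "side" or "wrist"; returns (picture, depth): 384x512x3 uint8, red, green, blue; 384x512 float32, m along the optical axis (not along the pixel's ray), 0 where there is no reading.
- get_calibration(name): a dict with "fx", "fy", "cx", "cy" (pixels), "world_from_camera" (4x4, takes a point from camera to world coordinates). Camera axes: x right, y down, z forward; pixel columns grow to the right and rows downward; lengths in m; the calibration is good to about 2 mm. A picture is of the moment at which its call begins: read the wrist's pose just before it. get_calibration takes no time and is no camera call; for the wrist camera it gives the pose at the moment of the call.
- hand_in(): hands the job in, once; it reports no verdict.
The state is a dict: "time_s": time; "q": joint angles; "dq": joint speeds; "joint_efforts": joint torques, N m; "eef_pos": TCP position; "eef_rot": TCP orientation; "wrist_force": force on the tool from outside, world axes, zero at the start; "torque": the same for the moment, N m; "opening": opening from 0.0 (shut) to 1.0 (fully open).
Only numpy, scipy, OpenCV 4.12 (cv2) and the standard library are available. Lean on these libraries where they do the work, as an engineer would, in place of code of your own. Each camera call takes 0.05 s, during which the arm holds its last target.

## Working session

There is one attempt and no reset: what is moved stays moved. The work goes in short steps, Python scripts to look and compute and a shell command to move; the robot and the scene stay as the last step left them, time stands still between calls to the robot, and variables do not carry over. Pictures are saved under pics/ and viewed, and the job is handed in when it is done.

```bash
mkdir -p pics
python3 - <<'E'
from bench import *
import cv2,numpy as np
o=get_obs();print({k:np.round(v,3).tolist() for k,v in o.items()})
ims=[]
for n in ["scene","side","wrist"]:
    c=get_calibration(n)
    p,d=camera(n);np.savez(f"pics/{n}0.npz",p=p,d=d,T=c["world_from_camera"],k=[c["fx"],c["fy"],c["cx"],c["cy"]])
    cv2.imwrite(f"pics/{n}0.png",p[:,:,::-1])
E
```

```text
{'time_s': 0.0, 'q': [1.005, 0.182, 1.608, 0.0, 1.354, -0.206], 'dq': [0.001, 0.001, -0.001, -0.0, -0.001, -0.001], 'joint_efforts': [0.001, -44.487, -35.134, -0.0, 0.009, -0.0], 'eef_pos': [0.202, 0.538, 0.244], 'eef_rot': [-0.0, 0.179, 0.984, -0.001], 'wrist_force': [0.982, 0.172, 0.861], 'torque': [-0.059, -0.026, 0.007], 'opening': 0.999}
```

View pics/scene0.png

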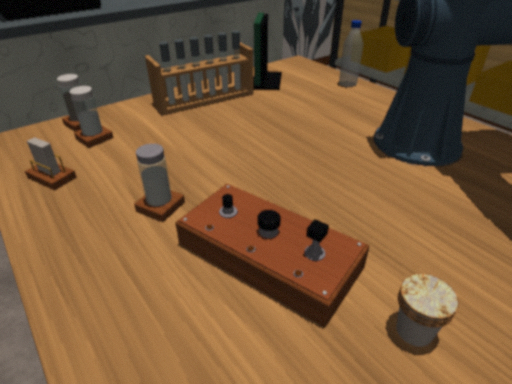

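View pics/side0.png

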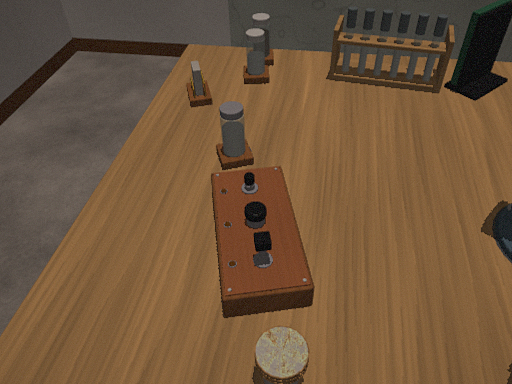

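View pics/wrist0.png

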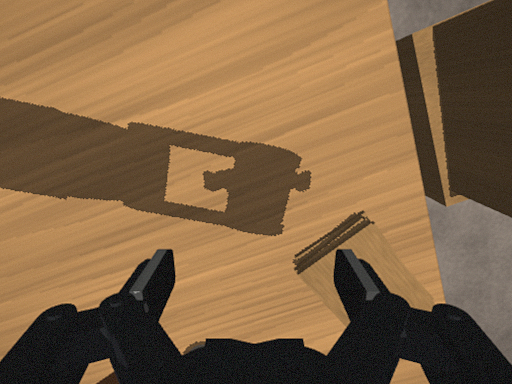

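Broad knob is the middle one: scene view about (269,218), side view about (256,211). The slim knob is at scene (228,200), and the square one, standing out, is at scene (317,230).

```bash
cat > h.py <<'E'
import numpy as np,cv2
def ld(n): return np.load(f"pics/{n}.npz")
def ray(z,uv):
    fx,fy,cx,cy=z["k"];T=z["T"];d=T[:3,:3]@np.array([(uv[0]-cx)/fx,(uv[1]-cy)/fy,1]);return T[:3,3],d
def onz(z,uv,h):
    o,d=ray(z,uv);return o+d*(h-o[2])/d[2]
def cloud(z):
    fx,fy,cx,cy=z["k"];T=z["T"];d=z["d"];v,u=np.indices(d.shape)
    P=np.stack([(u-cx)/fx*d,(v-cy)/fy*d,d],-1);return P@T[:3,:3].T+T[:3,3]
E
python3 - <<'E'
from h import *
for n,(x0,y0,x1,y1) in dict(scene0=(170,180,370,320),side0=(205,160,320,325)).items():
    z=ld(n);P=cloud(z);p=z["p"].astype(int)
    m=(p.max(2)<45).astype(np.uint8);k=np.zeros_like(m);k[y0:y1,x0:x1]=m[y0:y1,x0:x1]
    nn,l,s,c=cv2.connectedComponentsWithStats(k)
    for i in range(1,nn):
        if s[i,4]<25: continue
        q=P[(l==i)&(z["d"]>0)]
        print(n,c[i].round(1),s[i],np.percentile(q,[5,50,95],axis=0).round(3).tolist())
        top=q[q[:,2]>np.percentile(q[:,2],97)-.004]
        if len(top)>8:print('  top',top.mean(0).round(4),((top[:,:2].min(0)+top[:,:2].max(0))/2).round(4),len(top))
    # console top
    R=P[y0:y1,x0:x1].reshape(-1,3);R=R[(R[:,2]>.055)&(R[:,2]<.065)]
    r=cv2.minAreaRect((R[:,:2]).astype(np.float32)*1000);print(n,'rect',r,np.median(R[:,2]))
E
```

```text
scene0 [227.1 201.5] [223 195   9  14 113] [[0.59, -0.004, 0.079], [0.598, 0.005, 0.092], [0.604, 0.009, 0.097]]
  top [0.5958 0.002  0.0955] [0.5954 0.0008] 54
scene0 [268.4 220.9] [258 211  22  22 393] [[0.556, 0.075, 0.08], [0.573, 0.092, 0.095], [0.586, 0.104, 0.097]]
  top [0.5696 0.0881 0.0957] [0.5695 0.0872] 247
scene0 [316.9 230.8] [307 221  21  22 310] [[0.531, 0.163, 0.105], [0.547, 0.175, 0.119], [0.554, 0.185, 0.121]]
  top [0.5422 0.1731 0.1198] [0.5419 0.1728] 183
scene0 [274.4 282.8] [268 279  14   9  39] [[0.616, 0.158, 0.036], [0.619, 0.168, 0.043], [0.623, 0.177, 0.05]]
  top [0.6191 0.1688 0.0481] [0.6189 0.1702] 11
scene0 rect ((567.6566772460938, 85.52484893798828), (150.3031463623047, 308.9020080566406), 17.635311126708984) 0.06001977113603302
side0 [248.8 178.8] [244 173  10  13 108] [[0.583, -0.004, 0.078], [0.591, 0.005, 0.093], [0.599, 0.008, 0.098]]
  top [0.5914 0.0015 0.0969] [0.5913 0.0012] 46
side0 [255.  211.6] [245 202  21  21 356] [[0.548, 0.074, 0.082], [0.564, 0.093, 0.096], [0.579, 0.103, 0.098]]
  top [0.5645 0.087  0.0968] [0.5644 0.0862] 231
side0 [262.1 241. ] [254 232  17  19 292] [[0.525, 0.162, 0.105], [0.537, 0.178, 0.12], [0.548, 0.185, 0.122]]
  top [0.5374 0.1724 0.1208] [0.5376 0.1719] 193
side0 rect ((563.909912109375, 85.90501403808594), (149.66177368164062, 307.8249206542969), 17.580415725708008) 0.06107394132149785
```

Run:
```python
from h import *
import bench
print([n for n in dir(bench) if not n.startswith('__')])
print({k:getattr(bench,k) for k in dir(bench) if 'tip' in k.lower()})
z=ld("scene0");P=cloud(z)
q=P[270:350,395:460].reshape(-1,3);q=q[(q[:,2]>.02)];print(q.min(0),q.max(0))
# tool-frame camera
w=ld("wrist0");T=w["T"];print(T.round(3),w["k"])
from scipy.spatial.transform import Rotation as R
o=bench.get_obs();rt=R.from_quat(np.array(o["eef_rot"])[[1,2,3,0]]).as_matrix()
d=np.array([.567,.087,.20])-o["eef_pos"];print("tool shift mm",(rt.T@d*1000).round(1), "tool y ang",np.degrees(np.arctan2(rt[1,1],rt[0,1])))
for s in(-.02,0,.02,.1):
    pc=np.linalg.inv(T)@np.r_[o["eef_pos"]+rt[:,2]*s,1];k=w["k"];print(s,k[0]*pc[0]/pc[2]+k[2],k[1]*pc[1]/pc[2]+k[3])
```

```text
['MotionError', 'camera', 'get_calibration', 'get_obs', 'hand_in', 'tip_extent']
{'tip_extent': 0.014}
[0.44900402 0.29959173 0.02003667] [0.874702   0.46608259 0.51436072]
[[ 0.352  0.888  0.295  0.127]
 [ 0.936 -0.334 -0.113  0.567]
 [-0.002  0.316 -0.949  0.374]
 [ 0.     0.     0.     1.   ]] [277.99107867 277.99107867 253.98899314 195.81803823]
tool shift mm [-500.2 -293.5   44.9] tool y ang 69.38598745236364
-0.02 252.42403698339783 287.2261460045694
0 252.62922657114078 263.61582482961876
0.02 252.78777338224538 245.37249595206555
0.1 253.17419917250038 200.90807103383227
```

```bash
python3 -m jog '[[[-33,-20,0],[0,0,0.06],1],[[-67,-39,0],[0,0,0.12],1],[[-100,-59,0],[0,0,0.18],1],[[-133,-78,0],[0,0,0.24],1],[[-167,-98,0],[0,0,0.30],1],[[-200,-117,0],[0,0,0.36],1],[[-233,-137,0],[0,0,0.42],1],[[-267,-156,0],[0,0,0.48],1],[[-300,-176,0],[0,0,0.54],1],[[-333,-195,5],[0,0,0.60],1],[[-367,-215,10],[0,0,0.66],1],[[-400,-234,18],[0,0,0.72],1],[[-433,-254,25],[0,0,0.78],1],[[-467,-273,35],[0,0,0.84],1],[[-500,-294,45],[0,0,0.906],1],[[-500,-294,45],[0,0,0.906],1],[[-500,-294,45],[0,0,0.906],1],[[-500,-294,45],[0,0,0.906],1]]'
python3 - <<'E'
from bench import *
from h import *
from scipy.spatial.transform import Rotation as R
o=get_obs();c=get_calibration("wrist");p,d=camera("wrist")
np.savez("pics/wrist1.npz",p=p,d=d,T=c["world_from_camera"],k=[c["fx"],c["fy"],c["cx"],c["cy"]])
cv2.imwrite("pics/wrist1.png",p[:,:,::-1]);print(o["time_s"],o["eef_pos"],R.from_quat(np.array(o["eef_rot"])[[1,2,3,0]]).as_matrix().round(3),o["wrist_force"],o["q"])
E
```

```text
time_s: 1.65
eef_pos: [0.5662, 0.0866, 0.1994]
eef_rot: [-0.001, 0.592, 0.806, -0.001]
wrist_force: [-0.4, 0.6, -0.3]
opening: 0.996
1.65 [0.56618247 0.08664705 0.19936233] [[-0.3    0.954 -0.002]
 [ 0.954  0.3   -0.001]
 [ 0.    -0.002 -1.   ]] [-0.38582894  0.58483975 -0.31825452] [-5.48701288e-02  2.21828935e-01  1.65514240e+00 -7.98975182e-04
  1.26669837e+00 -3.59437182e-01]
```

View pics/wrist1.png

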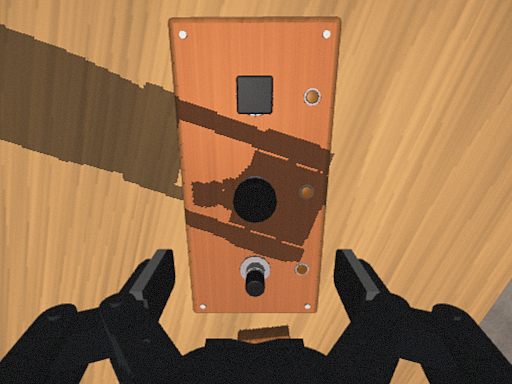

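The wrist view shows the broad disc at (255,200), square knob above it at (255,95), slim knob below at (255,278). The jaws are square to the console.

Run:
```python
from bench import *
from h import *
from scipy.spatial.transform import Rotation as R
z=ld("wrist1");P=cloud(z);p=z["p"].astype(int);m=(P[...,2]>.088)&(P[...,2]<.104)&(z["d"]>0)
k=np.zeros(m.shape,np.uint8);k[165:235,220:290]=m[165:235,220:290]
c,_=cv2.findContours(k,cv2.RETR_EXTERNAL,cv2.CHAIN_APPROX_NONE);c=max(c,key=len);e=cv2.fitEllipse(c);print(e,np.median(P[k>0],axis=0))
t=onz(z,e[0],.096);print(t)
o=get_obs();rt=R.from_quat(np.array(o["eef_rot"])[[1,2,3,0]]).as_matrix();print("shift",rt.T@(np.array([t[0],t[1],.079])-o["eef_pos"])*1000)
# ends of console in picture
m2=((P[...,2]>.056)&(P[...,2]<.066));m2[320:]=0
q=P[m2][:,:2].astype(np.float32)*1000;print(cv2.minAreaRect(q))
```

```text
((253.9662628173828, 200.57058715820312), (41.874122619628906, 43.02325439453125), 93.18267822265625) [0.56666698 0.08659402 0.09610073]
[0.56665253 0.08661175 0.096     ]
shift [ -0.78986463   0.50974746 120.79019096]
((567.18408203125, 84.53528594970703), (148.06634521484375, 307.3238220214844), 17.558795928955078)
```

```bash
python3 -m jog '[[[0,0,30],[0,0,0],1],[[0,0,60],[0,0,0],1],[[0,0,85],[0,0,0],1],[[0,0,100],[0,0,0],1],[[0,0,112],[0,0,0],1],[[-1,0.5,120],[0,0,0],1],[[-1,0.5,120],[0,0,0],1],[[-1,0.5,120],[0,0,0],1]]'
python3 -m jog '[[[0,0,0],[0,0,0],0.7],[[0,0,0],[0,0,0],0.6],[[0,0,0],[0,0,0],0.55],[[0,0,0],[0,0,0],0.5],[[0,0,0],[0,0,0],0.4],[[0,0,0],[0,0,0],0.3],[[0,0,0],[0,0,0],0.3],[[0,0,0],[0,0,0],0.3]]'
python3 - <<'E'
from bench import *
from h import *
p,d=camera("side");cv2.imwrite("pics/side2.png",cv2.resize(p[130:330,170:370,::-1],(600,600)))
print(get_obs()["wrist_force"],get_obs()["opening"])
E
```

```text
time_s: 2.37
eef_pos: [0.5671, 0.0868, 0.0805]
eef_rot: [0.0, 0.591, 0.807, -0.0]
wrist_force: [-0.4, -0.4, 0.8]
opening: 0.997
time_s: 3.03
eef_pos: [0.5666, 0.0865, 0.0815]
eef_rot: [-0.0, 0.591, 0.807, -0.001]
wrist_force: [-6.4, -1.4, 9.0]
opening: 0.441
[-6.21541326 -0.78973571  9.1875439 ] 0.4422111816543817
```

View pics/side2.png

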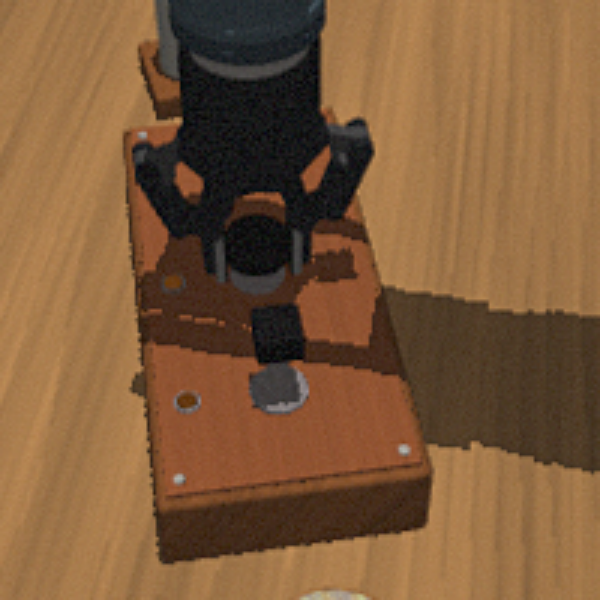

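The pads hold the broad disc on both sides (opening 0.44, about 38 mm) and clear both neighbours. Pulling.

```bash
python3 -m jog '[[[0,0,-4],[0,0,0],0.3],[[0,0,-8],[0,0,0],0.3],[[0,0,-12],[0,0,0],0.3],[[0,0,-16],[0,0,0],0.3],[[0,0,-20],[0,0,0],0.3],[[0,0,-24],[0,0,0],0.3],[[0,0,-24],[0,0,0],0.3],[[0,0,-24],[0,0,0],0.3]]'
python3 - <<'E'
from bench import *
from h import *
p,d=camera("side");cv2.imwrite("pics/side3.png",cv2.resize(p[130:330,170:370,::-1],(600,600)))
print(get_obs()["wrist_force"],get_obs()["opening"])
E
```

```text
time_s: 3.75
eef_pos: [0.5665, 0.0865, 0.1057]
eef_rot: [-0.0, 0.591, 0.807, -0.001]
wrist_force: [-1.1, -0.0, -0.4]
opening: 0.439
[-1.98807289 -1.82091872  0.35900592] 0.4368062569995553
```

View pics/side3.png

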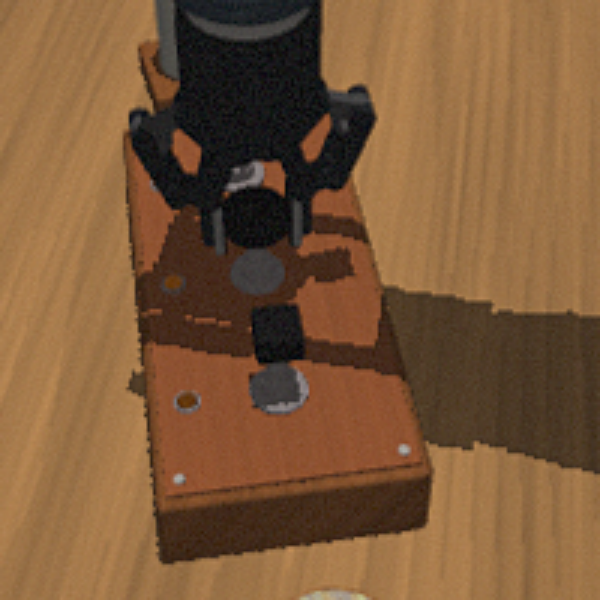

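The head rose with the gripper (disc now at about (257,218) in the crop, collar visible below). I'll pull slightly further to feel the firm stop, and hold.

```bash
python3 -m jog '[[[0,0,-1],[0,0,0],0.3],[[0,0,-2],[0,0,0],0.3],[[0,0,-2],[0,0,0],0.3],[[0,0,-2],[0,0,0],0.3],[[0,0,-2],[0,0,0],0.3],[[0,0,-2],[0,0,0],0.3]]'
python3 - <<'E'
from bench import *
from h import *
c=get_calibration("side");p,d=camera("side");np.savez("pics/s4.npz",p=p,d=d,T=c["world_from_camera"],k=[c["fx"],c["fy"],c["cx"],c["cy"]])
print(get_obs()["wrist_force"],get_obs()["eef_pos"])
z=ld("s4");P=cloud(z)
q=P[190:215,245:268].reshape(-1,3);q=q[(q[:,2]>.07)&(q[:,2]<.15)&(np.hypot(q[:,0]-.5645,q[:,1]-.0865)<.015)];print(len(q),np.percentile(q[:,2],[10,50,90]))
E
```

```text
time_s: 4.3
eef_pos: [0.5664, 0.0865, 0.1059]
eef_rot: [-0.001, 0.591, 0.807, -0.001]
wrist_force: [7.0, -0.2, -16.2]
opening: 0.441
[  6.28536145  -0.71605818 -16.63991934] [0.5663844  0.08649494 0.10588972]
189 [0.11085351 0.12105029 0.12238085]
```

The head top measures 0.121 m, which is fully out, and the stop resists with about 16 N. Hold a little longer, then push in.

```bash
python3 -m jog '[[[0,0,0],[0,0,0],0.3],[[0,0,0],[0,0,0],0.3],[[0,0,0],[0,0,0],0.3],[[0,0,0],[0,0,0],0.3],[[0,0,0],[0,0,0],0.3],[[0,0,0],[0,0,0],0.3],[[0,0,4],[0,0,0],0.3],[[0,0,8],[0,0,0],0.3],[[0,0,12],[0,0,0],0.3],[[0,0,16],[0,0,0],0.3],[[0,0,20],[0,0,0],0.3],[[0,0,24],[0,0,0],0.3],[[0,0,25],[0,0,0],0.3],[[0,0,25],[0,0,0],0.3],[[0,0,25],[0,0,0],0.3]]'
```

```text
time_s: 5.6
eef_pos: [0.5666, 0.0865, 0.0816]
eef_rot: [-0.0, 0.591, 0.807, -0.001]
wrist_force: [-4.0, -0.6, 7.1]
opening: 0.439
```

```bash
python3 -m jog '[[[0,0,0],[0,0,0],1],[[0,0,0],[0,0,0],1],[[0,0,0],[0,0,0],1],[[0,0,0],[0,0,0],1],[[0,0,0],[0,0,0],1],[[0,0,0],[0,0,0],1]]'
python3 -m jog '[[[0,0,-10],[0,0,0],1],[[0,0,-30],[0,0,0],1],[[0,0,-60],[0,0,0],1],[[0,0,-90],[0,0,0],1],[[0,0,-120],[0,0,0],1],[[0,0,-120],[0,0,0],1],[[0,0,-120],[0,0,0],1]]'
python3 - <<'E'
from bench import *
from h import *
for n in("wrist","side"):
    c=get_calibration(n);p,d=camera(n);np.savez(f"pics/{n}5.npz",p=p,d=d,T=c["world_from_camera"],k=[c["fx"],c["fy"],c["cx"],c["cy"]])
    cv2.imwrite(f"pics/{n}5.png",p[:,:,::-1]);P=cloud(ld(n+"5")).reshape(-1,3)
    for nm,x,y,r in(("slim",.594,.0015,.009),("broad",.5667,.0866,.012),("square",.540,.1725,.009)):
        q=P[(np.hypot(P[:,0]-x,P[:,1]-y)<r)&(P[:,2]>.075)&(P[:,2]<.13)];print(n,nm,len(q),np.percentile(q[:,2],[50,80,95]).round(4))
E
```

```text
time_s: 6.1
eef_pos: [0.5665, 0.0865, 0.0814]
eef_rot: [-0.001, 0.591, 0.807, -0.001]
wrist_force: [-0.7, -0.5, 0.6]
opening: 0.997
time_s: 6.68
eef_pos: [0.5684, 0.0866, 0.2046]
eef_rot: [0.002, 0.591, 0.807, 0.0]
wrist_force: [-0.4, 0.4, -0.3]
opening: 1.0
wrist slim 359 [0.0954 0.0965 0.0971]
wrist broad 526 [0.0964 0.0969 0.0975]
wrist square 531 [0.1203 0.1209 0.1215]
side slim 86 [0.0943 0.0973 0.0982]
side broad 107 [0.0972 0.098  0.0989]
side square 136 [0.1202 0.1216 0.1223]
```

View pics/side5.png

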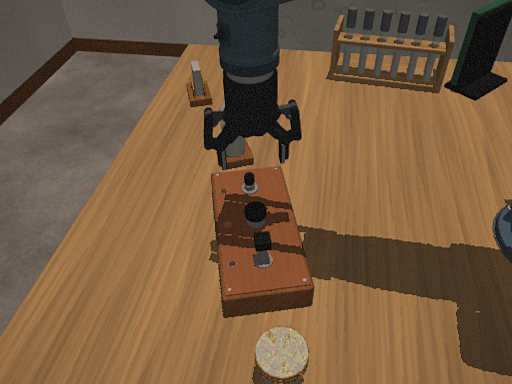

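View pics/wrist5.png

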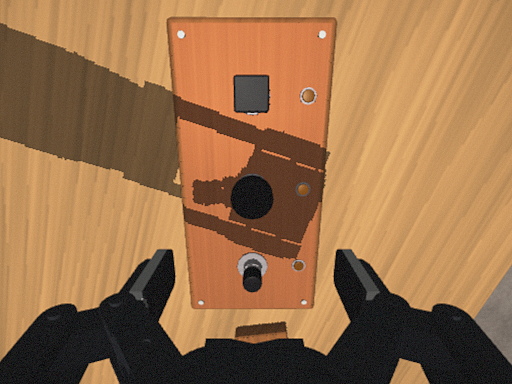

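The side view shows the broad knob back in at (256,212), with the slim (249,181) and square (262,241) knobs where they were. The gripper is clear above them, so I'm handing in.

```bash
python3 -m jog '[[[0,0,0],[0,0,0],1],[[0,0,0],[0,0,0],1],[[0,0,0],[0,0,0],1]]'; python3 -c "
from bench import *
print(hand_in())"
```

```text
time_s: 7.03
eef_pos: [0.5655, 0.0867, 0.1998]
eef_rot: [-0.002, 0.591, 0.807, -0.002]
wrist_force: [-0.6, 0.4, -0.3]
opening: 1.002
the job is handed in; nothing more can be done
None
```

I pulled the broad knob up to its on detent, held it there for about a second, pushed it fully back in, let go and handed the job in at about 7 s.

- **Out on the detent:** the top of the head measured 0.121 m when fully out should be 0.120 m. The stop pushed back with about 16 N, well under the limits.
- **Back in:** the top of the head ended at 0.096 m in the wrist view, the same as before I gripped it. The side view read about 1 mm higher, within the calibration error.
- **Other knobs:** the slim knob's top is still at about 0.096 m (in) and the square knob's at about 0.120 m (out). Neither shifted visibly in the pictures.
- **Robot at the end:** the gripper is open about 0.1 m above the console with about zero wrist force, so it is touching nothing.

No check failed. The scene and side views first disagreed by about 5 mm in x on where the knob was; the wrist view settled it before I gripped.

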